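# Set the sine plate to 30 degrees on its gauge block

### The job

Set the hinged sine plate to 30 degrees for the next marking job: raise the plate, stand the one gauge block that gives 30 degrees upright on the base, midway along where the plate's end roller comes down, then fold the plate back down until its roller bears on the block, and let go. The pivot is stiff and the plate stays wherever it is left, so feel for the contact and press gently, without ramming the block. Leave the other blocks and the loose disc where they are.

Things in the scene. Friction and masses are not known exactly. Their poses are not given: they have to be found in the camera images.
- sine_base: Steel base of the sine plate, fixed to the bench: 150 (x) x 110 (y) x 20 mm high. Origin: centre of its underside; z up. Its +x end carries the hinge between two 46 mm high cheeks (9 mm thick, 110 mm apart over their outer faces, small screw heads outside); its -x end lies under the plate's free end and faces the robot's side, turned by up to 23 degrees.
- hinge (a point): Middle of the hinge axis: 60 mm towards +x from the base's centre, 30 mm above its underside (10 mm above its top face); axes as the base's, the hinge along y. With the plate at angle a, the end roller's axis lies 100*cos(a) mm to the -x side of it and 100*sin(a) mm above it.
- plate: Hinged plate. Origin on the hinge axis, same place as hinge; its x, y, z agree with the base's when it lies flat (roller on the base). Its angle is its pitch about the base's y: 0 flat, growing as the free (-x) end rises; end stop 1.75 rad, just past upright. Stiff pivot: about 6 to 12 N at the free edge raises it, 2 to 7 N pushes it down; it stays where it is left.
- plate_edge (a point): Middle of the upper edge of the plate's free end. The plate: aluminium with a grid of holes, 12 mm thick, 100 mm wide. When flat, its underside is 8 mm and its top 20 mm above the hinge axis; it reaches from 12 mm behind the axis to 132 mm in front (-x). The last 22 mm beyond the roller are free and can be hooked from below.
- roller (a point): Centre of the steel roller fixed under the plate near its free end: 20 mm diameter, 90 mm long, parallel to the hinge, its axis 100 mm from the hinge axis. With the plate flat it rests on the base's top, so a block of height h under it gives the angle asin(h/100 mm).
- tray: Wooden tray with a grey liner, fixed: 290 (x) x 115 (y) mm, liner 8 mm above the bench, rim 13 mm high. Origin: centre of its underside. The three gauge blocks stand upright on the liner in a row along its x, 65 to 105 mm apart, in any order.
- block_34: Square steel gauge block, 24 x 24 x 34.2 mm high, 0.15 kg. Origin: centre of its underside, z up along its height.
- block_50: Square steel gauge block, 24 x 24 x 50 mm high, 0.23 kg. Origin: centre of its underside, z up along its height.
- block_64: Square steel gauge block, 24 x 24 x 64.3 mm high, 0.29 kg. Origin: centre of its underside, z up along its height.
- disc: Loose steel disc with a bore, 60 mm diameter, 10 mm high, a part waiting to be marked. Origin: centre of its underside. Out of the way beyond the work (x over 0.73 m) are a fixed grey control box and a black mouse, up to 76 mm high.
Not all that is in view belongs to the job. What is meant by the sine_base is not brown, and is the smaller of those in its own colour.

How it is judged:
At the end, for the whole second after the job is handed in: The plate stands at 30 degrees (within 0.02 rad) with its roller bearing on the 50 mm gauge block (more than 2 N between them); the block stands upright (within 0.04 rad) on the base, within 20 mm of the middle of the roller's length, at rest (angle between plate's own z axis and vertical between 0.5036 and 0.5436 rad and contact force between plate and block_50 above 2 N and angle between the z axis of block_50 and the z axis of sine_base, either way round below 0.04 rad and y of block_50 in the frame of sine_base between -0.02 and 0.02 m and linear speed of block_50 below 0.01 m/s); the robot touches nothing.
It fails at once if the block is rammed: more than 20 N between the plate's roller and the 50 mm block (contact force between plate and block_50 above 20 N).
It fails at once if another gauge block is moved by more than 20 mm (distance of any of block_34, block_64 from where it was at the start of the episode above 0.02 m).
It fails at once if the disc is moved by more than 20 mm (distance of disc from where it was at the start of the episode above 0.02 m).
It also fails if it takes over 72 s, if anything falls off the work surface, if the arm or the gripper's body presses on something with over 40 N, if the wrist force passes 120 N, or if a joint passes its speed limit or range.

### The arm

A 7-joint arm with a two-finger parallel gripper is mounted at the origin on the work surface. World frame = base frame: x ahead of the robot, y to its left, z up, the work surface at z = 0. Lengths are in m, angles in rad, forces in N, time in s.
With the tool pointing down it reaches from about 0.4 to 0.75 m from the base axis. Payload 19.5 kg.
Tool frame: the origin (TCP) lies midway between the tips of the shut fingers; the grasp point (between the pads) lies 19 mm behind it; z points along the fingers, y is the direction in which the jaws open and shut (so a half turn about z gives the same grasp; the last joint's range is limited). The gripper opens to 85 mm and grips with 20 to 120 N. Pads are 22 mm wide; open, the fingers measure 114 mm over their backs; the gripper's body (76 mm by 85 mm) begins 54 mm behind the grasp point. The pads swing forward as they close: fully open they stand 13 mm farther back than shut.
Start: joints at [-1.157, 0.707, -0.028, 1.485, 0.022, 0.951, -0.075], TCP at [0.253, 0.516, 0.231] pointing down, gripper open.
Joint ranges: [-2.71, 2.71], [-0.32, 2.16], [-1.57, 1.52], [0, 2.45], [-1.46, 4.6], [0, 2.02], [-2.83, 2.83]. Speed limits (rad/s): [1.89, 1.89, 2.57, 2.57, 3.01, 3.01, 3.01].

### API

Orientations are given as a unit quaternion [w, x, y, z].
In Python, from cell import robot gives the robot as it stands. Calls block until the motion is done:
- robot.move_ptp(position, orientation): joint-space move of the TCP to a pose.
- robot.move_straight(position, speed=0.15, orientation=None, threshold=None): straight line of the TCP; orientation=None keeps the orientation; speed is the mean speed in m/s. With threshold (N) it stops when the force on the tool has changed by that much, and returns True; else False.
- robot.goto_joints(angles): joint-space move.
- robot.command_gripper(opening, newtons=None): finger opening in m; newtons is the grip in N (None keeps the last); returns when the fingers have stopped.
- robot.sleep(seconds).
- robot.solve_ik(position, orientation): joint angles nearest the present ones, or None.
- robot.get_image(name): name is "scene" or "top" or "wrist"; returns the picture (480x640x3 uint8, red, green, blue); there is no depth.
- robot.camera_info(name): a dict with "fx", "fy", "cx", "cy" (pixels), "position" and "orientation" of the camera in the world. Camera axes: x right, y up, looking along -z (the intrinsics and any distortion apply to the point x, -y, -z); pixel columns grow to the right and rows downward; lengths in m; the calibration is good to about 2 mm. A picture is of the moment at which its call begins: read the wrist's pose just before it. camera_info takes no time and is no camera call; for the wrist camera it gives the pose at the moment of the call.
A pose or a line that the arm cannot do raises robot.MotionError and nothing moves.
- robot.hand_in(): hands the job in, once; it reports no verdict.
Readings, each from a call of its own:
- robot.get_clock(): time.
- robot.get_joints(): joint angles.
- robot.get_joint_vel(): joint speeds.
- robot.get_tau(): joint torques, N m.
- robot.get_tcp_pos(): TCP position.
- robot.get_orientation(): TCP orientation.
- robot.get_ft_force(): force on the tool from outside, world axes, zero at the start.
- robot.get_torque(): the same for the moment, N m.
- robot.get_gripper_width(): finger opening in m.
Only numpy, scipy, OpenCV 4.12 (cv2) and the standard library are available. Lean on these libraries where they do the work, as an engineer would, in place of code of your own. Each camera call takes 0.05 s, during which the arm holds its last target. There are 200 camera calls.

## Working session

There is one attempt and no reset: what is moved stays moved. The work goes in short steps, each a Python script; the robot and the scene stay as the last script left them, time stands still between calls to the robot, and variables do not carry over. Pictures are saved under pics/ and viewed, about 8 in all and at most 12, crops included, and the job is handed in when it is done.

```bash
ls; mkdir -p pics; python3 - <<'E'
from cell import robot
import cv2
for n in("scene","top"):
    cv2.imwrite(f"pics/{n}0.png",robot.get_image(n)[:,:,::-1]); print(n,robot.camera_info(n))
print(robot.camera_info("wrist"),robot.get_clock(),robot.get_orientation(),robot.get_tcp_pos())
E
```

```text
pics
scene {'fx': 511.2967160721551, 'fy': 511.2967160721551, 'cx': 328.9523769434181, 'cy': 237.94210342324436, 'position': array([1.1578467 , 0.43909925, 0.59957796]), 'orientation': array([0.46705816, 0.2366013 , 0.39563848, 0.75455066])}
top {'fx': 437.9006647510888, 'fy': 437.9006647510888, 'cx': 312.08726661525316, 'cy': 239.2084469532407, 'position': array([0.46930372, 0.07224389, 0.86943946]), 'orientation': array([-0.69801018, -0.0178445 ,  0.01094969,  0.71578171])}
{'fx': 415.2837263101852, 'fy': 415.2837263101852, 'cx': 316.80267111053905, 'cy': 240.3698977463403, 'position': array([0.1889649 , 0.54801414, 0.37289152]), 'orientation': array([ 0.8396058 , -0.12220803, -0.0752576 ,  0.52389273])} 0.1 [-9.97521200e-05  2.25959792e-01  9.74136511e-01 -4.69946395e-04] [0.25299162 0.51608701 0.23090432]
```

View pics/scene0.png

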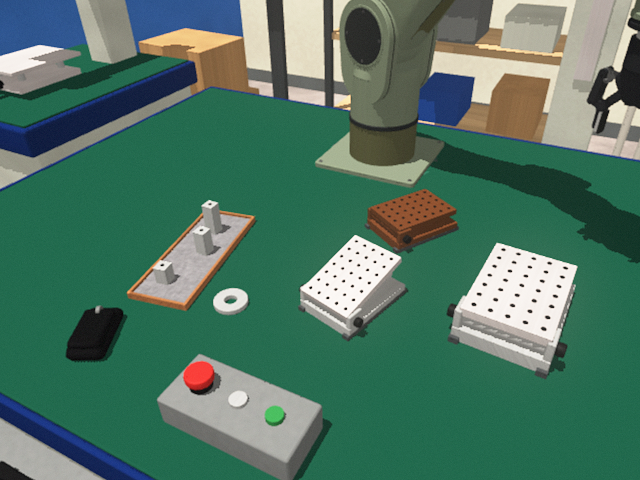

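View pics/top0.png

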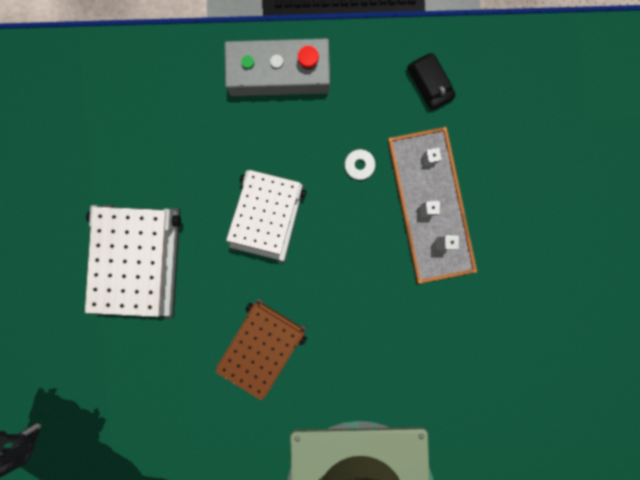

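The target is the middle white plate (about (265,215) in the top view), already partly raised. In the top view the 34 block is at (434,155), the 50 at (433,207) and the 64 at (452,242). The brown plate and the larger white plate are decoys.

```bash
cat > h.py <<'E'
import numpy as np, cv2
from cell import robot
from scipy.spatial.transform import Rotation as R
def Rq(q): return R.from_quat(np.roll(q,-1)).as_matrix()
def quat(M): return np.roll(R.from_matrix(M).as_quat(),1)
def ray(c,u,v):
    d=np.array([(u-c['cx'])/c['fx'],-(v-c['cy'])/c['fy'],-1.0]); return c['position'],Rq(c['orientation'])@d
def unproj(c,u,v,z):
    p,d=ray(c,u,v); return p+d*(z-p[2])/d[2]
def proj(c,P):
    q=(np.atleast_2d(P)-c['position'])@Rq(c['orientation'])
    return np.c_[c['cx']-c['fx']*q[:,0]/q[:,2], c['cy']+c['fy']*q[:,1]/q[:,2]]
def down(yaw,tilt=0):
    """jaws (tool y) along base-y at given yaw; tool z tilted by tilt from down towards (cos yaw, sin yaw)"""
    f=np.array([np.cos(yaw),np.sin(yaw),0]); l=np.array([-np.sin(yaw),np.cos(yaw),0])
    z=np.sin(tilt)*f-np.cos(tilt)*np.array([0,0,1]); y=-l
    return quat(np.c_[np.cross(y,z),y,z])
def flip(q): return quat(Rq(q)@np.diag([-1,-1,1]))
def snap(n,f):
    c=robot.camera_info(n); im=robot.get_image(n); cv2.imwrite(f,im[:,:,::-1]); return c,im
E
python3 - <<'E'
from h import *
np.set_printoptions(precision=3,suppress=True)
t=robot.camera_info("top")
for n,u,v,z in [("34",434,155,.042),("50",433,207,.058),("64",452,242,.072),("disc",360,165,.01),("tr a",389,138,.013),("b",446,128,.013),("c",476,271,.013),("d",418,282,.013),("hL",243,180,.03),("hR",302,193,.03),("edgeL",229,247,.07),("edgeR",284,259,.07)]:
    print(n,unproj(t,u,v,z))
T=Rq(robot.get_orientation()); w=robot.camera_info("wrist")
print("cam in tool",T.T@(w['position']-robot.get_tcp_pos()), "look",T.T@Rq(w['orientation'])@[0,0,-1]); print(T)
for tl in range(0,95,15):
  print(tl,[robot.solve_ik([.44,.18,z],q) is not None for z in(.06,.09,.15) for q in (down(-.2,np.radians(tl)),flip(down(-.2,np.radians(tl))))])
E
```

```text
34 [ 0.657 -0.156  0.042]
50 [ 0.557 -0.146  0.058]
64 [ 0.49  -0.174  0.072]
disc [ 0.649 -0.018  0.01 ]
tr a [ 0.7   -0.076  0.013]
b [ 0.717 -0.189  0.013]
c [ 0.434 -0.237  0.013]
d [ 0.416 -0.124  0.013]
hL [0.621 0.211 0.03 ]
hR [0.593 0.097 0.03 ]
edgeL [0.492 0.232 0.07 ]
edgeR [0.467 0.132 0.07 ]
cam in tool [ 0.072  0.    -0.142] look [-0.284 -0.001  0.959]
[[-0.898  0.44  -0.   ]
 [ 0.44   0.898 -0.001]
 [-0.    -0.001 -1.   ]]
0 [True, True, True, True, True, True]
15 [True, True, True, True, True, True]
30 [True, True, True, True, True, True]
45 [False, False, False, False, False, False]
60 [False, False, False, False, False, False]
75 [False, False, False, False, False, False]
90 [True, True, True, True, False, False]
```

```bash
python3 - <<'E'
from h import *
import pickle
robot.move_ptp([.505,.18,.2],flip(down(-.243))); c1,_=snap("wrist","pics/w1.png")
robot.move_ptp([.515,-.155,.2],flip(down(.168))); c2,_=snap("wrist","pics/w2.png")
pickle.dump((c1,c2),open("c12.pkl","wb")); print(robot.get_clock(),robot.get_joints())
E
```

```text
3.025 [ 0.41511019  0.70517669 -0.34562979  1.65996781  0.30157093  0.8292587
  1.68073872]
```

View pics/w1.png

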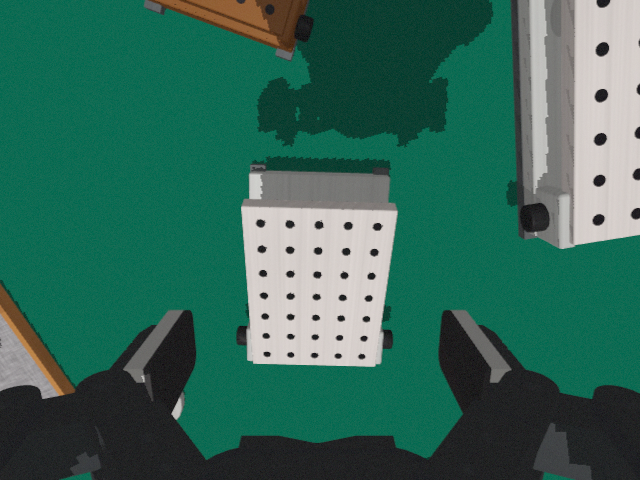

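View pics/w2.png

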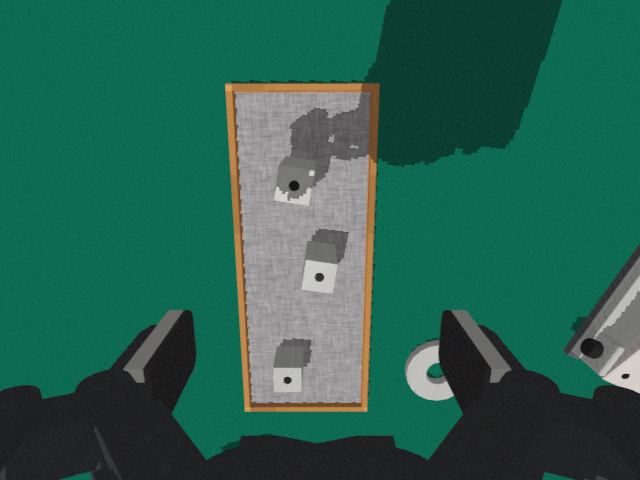

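```bash
python3 - <<'E'
import cv2,numpy as np
a=cv2.imread("pics/w1.png")[155:380,230:405]; b=cv2.imread("pics/w2.png")[220:305,290:355]
A=cv2.resize(a,None,fx=2.66,fy=2.66,interpolation=cv2.INTER_CUBIC);B=cv2.resize(b,None,fx=5,fy=5,interpolation=cv2.INTER_CUBIC)
o=np.zeros((600,800,3),np.uint8);o[:A.shape[0],:A.shape[1]]=A;o[:B.shape[0],470:470+B.shape[1]]=B
cv2.imwrite("pics/z.png",o)
E
```

```text
(no output)
```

View pics/z.png

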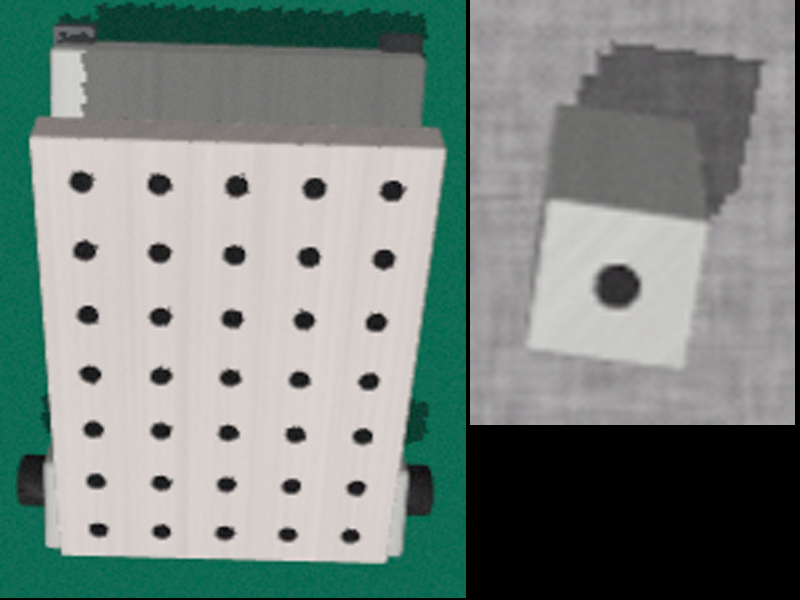

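```bash
python3 - <<'E'
from h import *
import pickle
from scipy.optimize import least_squares
np.set_printoptions(precision=4,suppress=True)
c1,c2=pickle.load(open("c12.pkl","rb"))
s=lambda L:np.array(L)/2.66+[230,155]
px=s([(31,136),(446,149),(36,117),(441,131),(62,554),(387,562),(52,47),(424,57)])
# left in image = -y
def model(p):
    x,y,yaw,a=p; Rb=R.from_euler('z',yaw).as_matrix(); Rp=R.from_euler('y',a).as_matrix()
    P=np.array([(-.132,-.05,.02),(-.132,.05,.02),(-.132,-.05,.008),(-.132,.05,.008),(.012,-.05,.02),(.012,.05,.02)])@Rp.T+[.06,0,.03]
    B=np.array([(-.075,-.055,.02),(-.075,.055,.02)])
    return np.r_[P,B]@Rb.T+[x,y,0]
r=least_squares(lambda p:(proj(c1,model(p))-px).ravel(),[.54,.17,-.24,.3])
print(r.x,np.degrees(r.x[3]));print(r.fun.reshape(-1,2))
b=np.array([(78,200),(238,221),(216,368),(57,347)])/5+[290,220]
Q=np.array([unproj(c2,*u,.058) for u in b]); print("block",Q.mean(0),[np.linalg.norm(Q[i]-Q[i-1]) for i in range(4)])
d=Q[1]-Q[0]; e=Q[0]-Q[3]; print("yaw of y-ish",np.arctan2(d[0],d[1]),np.arctan2(e[1],-e[0]))
pickle.dump((r.x,Q.mean(0)),open("fit.pkl","wb"))
x,y,yaw,a=r.x
h=np.array([x,y,.03])+.06*np.array([np.cos(yaw),np.sin(yaw),0]);print("hinge",h)
for tl in (30,35,40,45):
  res=[]
  for al in (20,30,45,60,75,90):
    al=np.radians(al); f=np.array([np.cos(yaw),np.sin(yaw),0])
    p=h+f*(-.12*np.cos(al)+.0*np.sin(al))+[0,0,.12*np.sin(al)]
    res.append([robot.solve_ik(p,q) is not None for q in(down(yaw,np.radians(tl)),flip(down(yaw,np.radians(tl))))])
  print(tl,res)
E
```

```text
[ 0.5492  0.1704 -0.27    0.2725] 15.613717479135813
[[-1.0691  0.7585]
 [ 1.0666  0.3473]
 [ 0.0441 -0.5728]
 [ 0.0417 -1.5021]
 [-0.3885  0.7458]
 [-0.0974  0.8389]
 [-1.049  -0.1595]
 [ 1.418   0.2027]]
block [ 0.5551 -0.145   0.058 ] [np.float64(0.02321843274492359), np.float64(0.023417807005177805), np.float64(0.023312004429771105), np.float64(0.023781160836259925)]
yaw of y-ish -0.031685462102056264 -0.027909519896808583
hinge [0.607  0.1544 0.03  ]
30 [[True, True], [True, True], [True, True], [True, True], [True, True], [True, True]]
35 [[True, True], [True, True], [True, True], [True, True], [True, True], [True, True]]
40 [[True, True], [True, True], [True, True], [True, True], [True, True], [True, True]]
45 [[True, True], [True, True], [True, True], [True, True], [True, True], [True, True]]
```

```bash
cat >> h.py <<'E'
import pickle
(bx,by,yaw,a0),_=pickle.load(open("fit.pkl","rb"))
F=np.array([np.cos(yaw),np.sin(yaw),0]); L=np.array([-np.sin(yaw),np.cos(yaw),0]); K=np.array([0,0,1.])
H=np.array([bx,by,.03])+.06*F
def plate(x,z,a): # plate-frame (x,z) at angle a -> world
    return H+F*(x*np.cos(a)+z*np.sin(a))+K*(-x*np.sin(a)+z*np.cos(a))
E
python3 - <<'E'
from h import *
t=np.radians(38); zt=F*np.sin(t)-K*np.cos(t); n=F*np.cos(t)+K*np.sin(t); q=down(yaw,t)
def tcp(a):
    C=plate(-.132,.008,a)+.010*zt if a<np.pi/2-t else plate(-.122,.008,a)
    return C-.011*n
pre=tcp(a0)-.025*n
A=np.arange(a0,1.56,.14).tolist()+[1.57]
bad=[p for p in [pre,pre+.08*K]+[tcp(a) for a in A] if robot.solve_ik(p,q) is None]
print(bad)
if not bad:
    robot.command_gripper(0.0,40)
    robot.move_ptp(pre+.08*K,q); robot.move_straight(pre,.1)
    print("contact",robot.move_straight(tcp(a0+.05),.03,threshold=4),robot.get_tcp_pos()-tcp(a0),robot.get_ft_force())
    for a in A[1:]:
        robot.move_straight(tcp(a),.06); print(round(a,2),robot.get_ft_force().round(1),robot.get_clock())
    robot.move_straight(robot.get_tcp_pos()-.05*F,.1)
    snap("scene","pics/s1.png"); snap("top","pics/t1.png")
    a=cv2.imread("pics/s1.png")[170:380,270:480];b=cv2.imread("pics/t1.png")[140:290,200:340]
    cv2.imwrite("pics/r1.png",np.hstack([cv2.resize(a,(400,400)),cv2.resize(b,(373,400))]))
E
```

```text
[]
contact True [-0.00211599  0.00051412  0.00192145] [-0.71347939 -0.08565572 -0.59920212]
0.41 [-9.3  3.4 -0.7] 7.7
0.55 [-6.4  1.5 -0.7] 8.1583
0.69 [-2.9  1.4  0.1] 8.6167
0.83 [-0.6 -0.1  0.1] 9.075
0.97 [-0.2 -0.1 -0.7] 9.525
1.11 [-0.8 -0.2 -0.3] 9.9583
1.25 [ 0.1 -0.4  0.2] 10.3917
1.39 [-0.9  0.3 -0.2] 10.825
1.53 [ 0.   0.  -0.2] 11.2583
1.57 [-1.2  0.6 -0.1] 11.5083
```

View pics/r1.png

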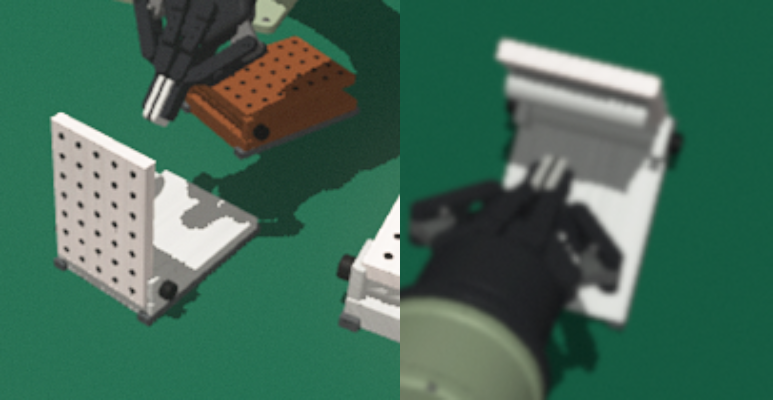

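```bash
python3 - <<'E'
from h import *
np.set_printoptions(precision=4,suppress=True)
q=flip(down(.03)); g=np.array([.5551,-.145,.024]); qp=flip(down(yaw)); P=H-.0866*F; P[2]=.036
print([robot.solve_ik(p,o) is not None for p,o in((g,q),(g+.17*K,q),(P,qp),(P+.17*K,qp))])
robot.move_straight(robot.get_tcp_pos()-.04*F+.08*K,.2)
robot.command_gripper(.06)
robot.move_ptp(g+.17*K,q); robot.move_straight(g+.05*K,.2); 
print(robot.move_straight(g,.06,threshold=6),robot.get_tcp_pos())
f0=robot.get_ft_force(); robot.command_gripper(.0,40); print("w",robot.get_gripper_width())
robot.move_straight(robot.get_tcp_pos()+.17*K,.2); print("lift",robot.get_ft_force()-f0,robot.get_gripper_width(),robot.get_clock())
robot.move_ptp(P+.17*K,qp); snap("wrist","pics/w3.png"); print(robot.get_tcp_pos(),robot.get_clock())
E
```

```text
[True, True, True, True]
False [ 0.5553 -0.145   0.0243]
w 0.023661696249672272
lift [-1.2134  0.4517 -2.7841] 0.02313469594291737 18.25
[0.524  0.176  0.2059] 19.5333
```

View pics/w3.png

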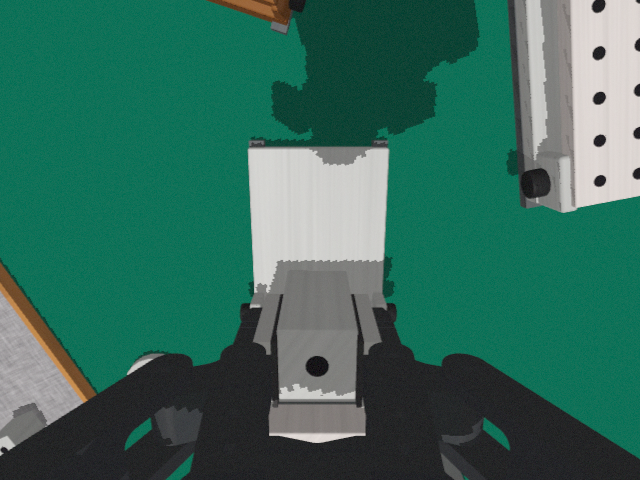

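```bash
python3 - <<'E'
from h import *
np.set_printoptions(precision=4,suppress=True)
c=robot.camera_info("wrist"); tc=robot.get_tcp_pos()
o=np.array([bx,by,0])
bf=lambda p:np.array([(p-o)@F,(p-o)@L])
print("base corners (want -75,∓55):",bf(unproj(c,249,148,.02)),bf(unproj(c,388,148,.02)))
e=unproj(c,317,366,tc[2]+.034); print("block-in-hand minus tcp:",bf(e)-bf(tc))
P=H-.0866*F; P[2]=tc[2]; P[2]=.045
robot.move_straight(P,.15); P[2]=.032
print(robot.move_straight(P,.02,threshold=3),robot.get_tcp_pos(),robot.get_ft_force())
robot.command_gripper(.05); robot.sleep(.2)
robot.move_straight(robot.get_tcp_pos()+.19*K,.2)
robot.move_straight(robot.get_tcp_pos()-.06*F,.2)
c,_=snap("wrist","pics/w4.png"); pickle.dump(c,open("c4.pkl","wb")); print(robot.get_clock())
E
```

```text
base corners (want -75,∓55): [-0.0746 -0.0538] [-0.0745  0.0536]
block-in-hand minus tcp: [-0.0005  0.0003]
True [0.5237 0.1775 0.0361] [0.2565 0.4266 4.1561]
23.4167
```

View pics/w4.png

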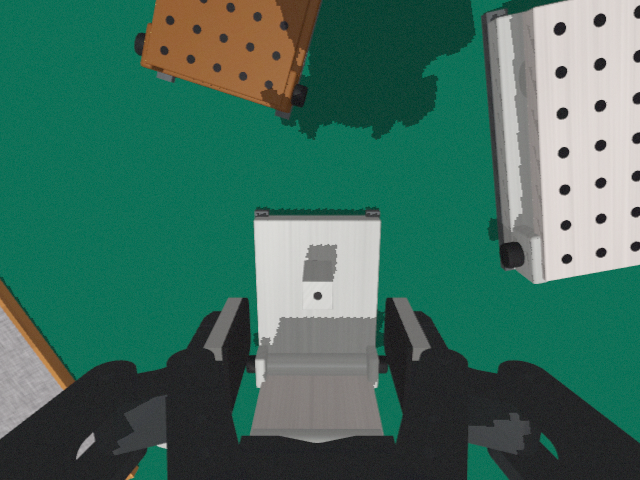

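```bash
python3 - <<'E'
from h import *
np.set_printoptions(precision=4,suppress=True)
c=pickle.load(open("c4.pkl","rb")); o=np.array([bx,by,0]); e=unproj(c,318,295,.07)-o; print("block in base",e@F,e@L)
q=flip(down(yaw)); T=lambda a:plate(-.118,.020,a)+.0115*F
S=H+.06*F; S[2]=.147
A=np.arange(1.55,.68,-.12).tolist()+[.64]
assert all(robot.solve_ik(p,q) is not None for p in [S,S+.12*K]+[T(a) for a in A+[.52]])
robot.move_straight(robot.get_tcp_pos()+.05*K,.2); robot.command_gripper(0.,40)
robot.move_straight(S+.135*K,.2); robot.move_straight(S,.15)
f0=robot.get_ft_force(); print("f0",f0,robot.get_clock())
for a in A:
    robot.move_straight(T(a),.06); print(round(a,2),(robot.get_ft_force()-f0).round(1),robot.get_clock())
np.save("f0.npy",f0)
snap("scene","pics/s2.png"); im=cv2.imread("pics/s2.png")[170:380,250:460]; cv2.imwrite("pics/r2.png",cv2.resize(im,(580,580),interpolation=cv2.INTER_CUBIC))
E
```

```text
block in base -0.02711408728924671 0.0006072323417552097
f0 [-0.0029  0.1288 -0.386 ] 26.5833
1.55 [-0.6 -0.3 -0.6] 27.25
1.43 [ 0.4 -0.1 -1. ] 27.6417
1.31 [ 0.  -0.2  0.7] 28.0333
1.19 [-0.4  0.6  0.1] 28.425
1.07 [ 0.5 -1.1  0.9] 28.8167
0.95 [-0.4 -1.3  1.5] 29.2083
0.83 [-1.   0.2 -0.2] 29.6
0.71 [ 0.6  0.1 -0. ] 29.9917
0.64 [-0.4 -0.7  0.3] 30.2833
```

View pics/r2.png

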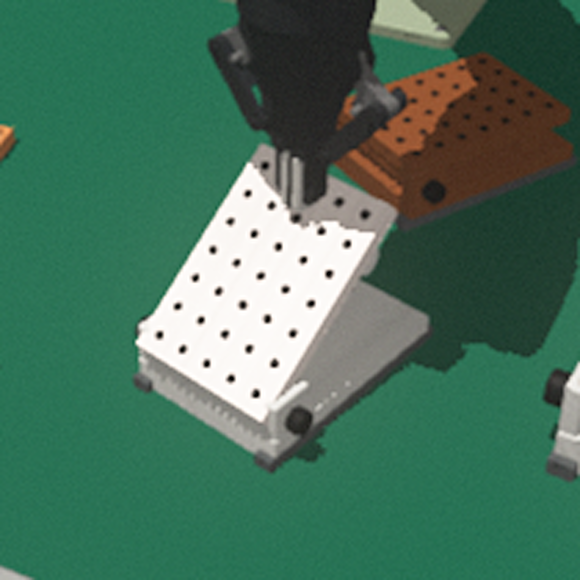

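```bash
python3 - <<'E'
from h import *
f0=np.load("f0.npy"); T=lambda a:plate(-.118,.020,a)+.0115*F
robot.move_straight(T(.58),.03); a=.58
n=F*.5+K*.866
while a>.47 and robot.get_clock()<55:
    a-=.002; hit=robot.move_straight(T(a),.01,threshold=7)
    robot.sleep(.05); fs=[]
    for _ in range(4): fs.append((robot.get_ft_force()-f0)@n); robot.sleep(.01)
    f=np.mean(fs); print(round(a,3),hit,round(f,1),end='; ')
    if f>7: break
print(robot.get_clock(),robot.get_ft_force()-f0,robot.get_tcp_pos()-T(a))
E
```

```text
0.578 False 0.3; 0.576 False 1.4; 0.574 False 4.3; 0.572 False 4.7; 0.57 False 3.9; 0.568 False 3.8; 0.566 False 4.0; 0.564 False 4.1; 0.562 False 3.7; 0.56 False 4.1; 0.558 False 4.0; 0.556 False 3.7; 0.554 False 3.8; 0.552 False 3.9; 0.55 False 3.7; 0.548 False 3.9; 0.546 False 4.2; 0.544 False 4.1; 0.542 False 4.2; 0.54 False 4.1; 0.538 False 4.1; 0.536 False 3.6; 0.534 False 4.1; 0.532 False 4.5; 0.53 False 4.1; 0.528 False 4.4; 0.526 False 4.4; 0.524 False 4.0; 0.522 False 4.2; 0.52 False 4.4; 0.518 False 4.5; 0.516 False 4.2; 0.514 False 4.5; 0.512 False 4.5; 0.51 False 4.0; 0.508 False 4.1; 0.506 False 4.4; 0.504 False 5.5; 0.502 False 6.9; 0.5 False 8.6; 44.0583 [-1.11852807 -0.36759371 10.74947923] [ 2.61850555e-04 -5.09020496e-05  2.84594521e-04]
```

```bash
python3 - <<'E'
from h import *
f0=np.load("f0.npy"); T=lambda a:plate(-.118,.020,a)+.0115*F
n=F*.5+K*.866
for a in(.498,.4965):
    robot.move_straight(T(a),.01); robot.sleep(.1); print(a,(robot.get_ft_force()-f0)@n)
p=robot.get_tcp_pos(); robot.move_straight(p+.004*n,.01); robot.move_straight(robot.get_tcp_pos()+.12*K,.15)
print(robot.get_ft_force()-f0)
robot.move_ptp([.43,.17,.24],flip(down(yaw)))
c,_=snap("wrist","pics/w5.png"); snap("scene","pics/s3.png"); snap("top","pics/t3.png"); pickle.dump(c,open("c5.pkl","wb")); print(robot.get_clock())
a=cv2.imread("pics/w5.png");b=cv2.imread("pics/s3.png")[170:410,50:460]
cv2.imwrite("pics/r3.png",np.vstack([cv2.resize(a[100:420,100:500],(500,400)),cv2.resize(b,(500,200))[:, :]]))
E
```

```text
0.498 10.833888514796183
0.4965 11.627292366324102
[ 0.39930297 -1.02998765 -0.2573109 ]
46.9583
```

View pics/r3.png

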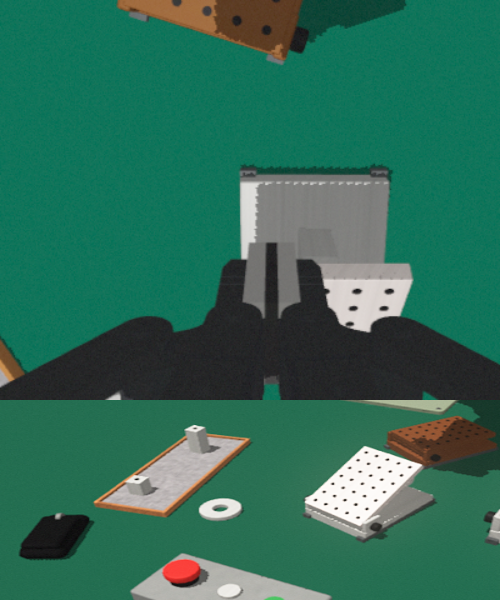

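```bash
python3 - <<'E'
from h import *
c=pickle.load(open("c5.pkl","rb"))
for a in(.48,.5236,.56): print(a,proj(c,plate(-.132,.008,a)+.05*L),"seen (430,310)")
robot.hand_in(); print(robot.get_clock())
E
```

```text
0.48 [[426.71762613 303.57844246]] seen (430,310)
0.5236 [[428.07408736 310.24024895]] seen (430,310)
0.56 [[429.17797902 316.06361456]] seen (430,310)
the job is handed in; nothing more can be done
the job is handed in; nothing more can be done
```

The job is done and handed in. The 50 mm block stands on the base of the small white sine plate, and the plate is folded down onto it at about 30 degrees. The last clock reading before handing in was 47.0 s, within the 72 s limit.

- **Block position:** seen from above before folding, it stood 27.1 mm to the -x side of the base centre, against the 26.6 mm intended. It was 0.6 mm off the middle of the roller's length.
- **Contact:** folding the plate took a steady 4 N or so. At the block the force rose clearly, and I stopped at 11.6 N on the tool. That puts an estimated 10 N between roller and block, under the 20 N limit.
- **Angle:** the plate's free-edge corner was at pixel row 310 in the last wrist picture; 30 degrees predicts row 310.2.
- **After release:** the force on the tool was back near zero and the gripper clear. The last pictures show the block under the plate, with the other two blocks and the disc apparently where they were. I checked those by eye only, without measuring.

**Not checked:** the force left between roller and block after letting go cannot be measured, so I am relying on the stiff pivot to hold it above 2 N.

**Disagreement:** the roller met the block about 0.02 rad (roughly 2 mm) later than the fingertip position predicted. I put that down to the fingertip shape and the give in the arm, since the camera reading agrees with 30 degrees.

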